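Pull-test a tool chest's drawer catch with a spring balance

ROBOT

A 6-joint arm with a two-finger parallel gripper is mounted at the origin on the work surface. World frame = base frame: x ahead of the robot, y to its left, z up, the work surface at z = 0. Lengths are in m, angles in rad, forces in N, time in s.
With the tool pointing down it reaches from about 0.225 to 0.875 m from the base axis. Payload 3.4 kg.
Tool frame: the origin (TCP) lies at the very end of the fingers, on their centre line; the grasp point (between the pads) lies 19 mm behind it; z points along the fingers, y is the line along which they close (so a half turn about z gives the same grasp; the last joint's range is limited). The gripper opens to 85 mm and grips with 20 to 120 N. Pads are 22 mm wide; open, the fingers measure 114 mm over their backs; the gripper's body (76 mm by 85 mm) begins 54 mm behind the grasp point. The pads swing forward as they close: fully open they stand 13 mm farther back than shut.
Start: joints at [-1.225, 0.276, 1.505, -0, 1.361, -0.121], TCP at [0.259, -0.514, 0.211] pointing down, gripper open.
Joint ranges: [-2.89, 2.89], [-0.75, 2.08], [0.22, 2.7], [-1.18, 4.32], [0.11, 2.71], [-2.7, 2.7]. Speed limits (rad/s): [2.57, 2.57, 3.14, 3.14, 3.14, 3.14].

INTERFACE

Orientations are given as a unit quaternion [w, x, y, z].
In Python, from rig import manip, eyes gives the robot as it stands.
- The arm moves only by the tool servo_tool, never from a script. Its argument "series" is text: rows parted by semicolons, each of 7 numbers parted by spaces: the shift along the tool's x, y, z in m, then the turn, a rotation vector about the tool's x, y, z in degrees, then the closure, from 0 (fully open) to 1 (shut). In form: dx dy dz ax ay az fingers; .... A call has 1 to 5 rows; each row is the pose to reach, as a shift and turn from the pose commanded when the call began, along the tool's axes at that moment; what a row does not reach only later rows make up. A row lasts 1/10 s, in which the tool goes at most 50 mm and 8.59 degrees, less where a joint would pass 70% of its speed; a pose out of reach is approached as far as the arm can. A call with a gripper value outside its range is refused whole. The fingers move at their own pace and stop on an object; "squeeze" is the grip in N (left out, the last holds). Time passes only in rows, so rows that repeat a pose let the fingers close. It gives the time, the measured TCP pose, the force, the opening and the grip force at its end, in the units of the state.
- manip.get_state(): the state, without advancing time (a new reading comes with each control period).
- eyes.get_image(name): name is "scene" or "side" or "wrist"; returns the picture (420x560x3 uint8, red, green, blue); there is no depth.
- eyes.camera_info(name): a dict with "fx", "fy", "cx", "cy" (pixels), "eye" and "orientation" of the camera in the world. Camera axes: x right, y down, z forward; pixel columns grow to the right and rows downward; lengths in m; the calibration is good to about 2 mm. A picture is of the moment at which its call begins: read the wrist's pose just before it. camera_info takes no time and is no camera call; for the wrist camera it gives the pose at the moment of the call.
- manip.sign_off(): hands the job in; it is judged then, once.
The state is a dict: "clock": time; "qpos": joint angles; "qd": joint speeds; "effort": joint torques, N m; "position": TCP position; "ee_rot": TCP orientation; "contact_force": force on the tool from outside, world axes, zero at the start; "moment": the same for the moment, N m; "width": finger opening in m; "gripper_force": force on a finger pad.
Only numpy, scipy, OpenCV 4.12 (cv2) and the standard library are available. Lean on these libraries where they do the work, as an engineer would, in place of code of your own. Each camera call takes 0.05 s, during which the arm holds its last target. There are 200 camera calls.

TASK

Check that the catch of the tool chest's drawer holds: pick up the spring balance by its barrel, lay its hook from above over the middle of the drawer's bar handle, and draw the barrel level and straight out, square to the drawer front, until the broad ring mark on the sliding rod stands at the barrel's mouth. Finish while still holding the balance at that pull, with the drawer shut. Leave the other things on the bench and on the chest where they are.

Things in the scene. Friction and masses are not known exactly. Their poses are not given: they have to be found in the camera images.
- balance: Tubular spring balance, loose, 0.2 kg, lying hook down. Aluminium barrel 27 mm in diameter, 150 mm long, with a 34 mm square black collar, 12 mm long, at each end (axis 17 mm above the bench); nut and ring stick out 38 mm behind. Origin on the axis at the barrel's middle, where to grip; x along the axis to rod and hook, z up as it lies; barrel's mouth at x = +75 mm.
- rod (a joint): How far the white 16 mm rod is drawn out, m: 0 = home (start), 0.090 = end stop. Inner spring: 200 N/m plus 0.6 N, so 12.6 N at the mark. Thin black rings every 10 mm; the mark is one broad raised black ring, 6 mm wide, hidden in the barrel at first, its middle level with the barrel's mouth at 0.060. About 5 mm either way is near enough.
- hook (a point): Point in the hook where the bar's centre lies when pulled: on the axis, 131.5 mm ahead (+x) of the balance's origin with the rod home; axes as the balance. Hook of 5 mm wire, open below: underside of its top 10.5 mm above the axis; far leg 7.5 mm ahead of this point, reaching 15.5 mm below the axis. The bar may enter 0 to 20 mm behind this point, best 10.
- handle (a point): Centre of the bow handle's bar on the chest's drawer: level steel bar 10 mm in diameter, 112 mm between its end posts, its centre 35 mm off the drawer front and 90 mm above the bench. x points into the chest, square to the front (level), y along the bar, z up. Pull towards -x.
- drawer (a joint): How far the drawer is open, m; 0 = shut. Its catch holds to about 22 N and then gives way.
- chest: Low wooden tool chest, fixed to the bench: 340 mm wide (y), 240 deep (x), 140 high, with a shut lid and one wide drawer below it with a bow handle. Origin at the centre of its underside, x from front to back, front face at x = -120 mm.
- sanding_block: Bystander: wood and cork sanding block 110 x 64 x 32 mm, origin at the centre of its underside.
- pencil_cup: Bystander: white cup 76 mm in diameter, 105 mm high, with pencils up to 180 mm high, standing on top of the chest; origin at the centre of its underside.
- varnish_jar: Bystander: jar 68 mm in diameter, 70 mm high, standing on top of the chest; origin at the centre of its underside.

How it is judged:
By the outcome, as a careful person would: the job done as asked, in the order asked, and still so for the second after the job is handed in, while the arm keeps its last pose, push and grip.
It also fails if it takes over 40 s, if anything falls off the work surface, if the arm or the gripper's body presses on something with over 40 N, if the wrist force passes 120 N, or if a joint passes its speed limit or range.

## Working session

There is one attempt and no reset: what is moved stays moved. The work goes in short steps, Python scripts to look and compute and a tool call to move; the robot and the scene stay as the last step left them, time stands still between calls to the robot, and variables do not carry over. Pictures are saved under pics/ and viewed, at most 10 in all, crops included, and the job is handed in when it is done.

Besides the shell and the picture viewer there is one more tool, called by a JSON object that holds its "api" and its "payload", one argument or row to a line. servo_tool: Moves the arm, as the interface text tells. Its arguments: {"type":"object","properties":{"series":{"type":"string"},"squeeze":{"type":"number"}},"required":["series"]}

```bash
mkdir -p pics; ls; cat > h.py <<'E'
import numpy as np, cv2
from rig import manip, eyes
from scipy.spatial.transform import Rotation as R
def rot(q): return R.from_quat([q[1],q[2],q[3],q[0]])
def snap(n,f):
    c=eyes.camera_info(n); im=eyes.get_image(n); cv2.imwrite('pics/'+f,im[:,:,::-1]); np.save('pics/'+f+'.npy',c,allow_pickle=True); return im,c
def ray(c,u,v):
    d=np.array([(u-c['cx'])/c['fx'],(v-c['cy'])/c['fy'],1]); d=rot(c['orientation']).apply(d); return np.array(c['eye']),d/np.linalg.norm(d)
def onz(c,u,v,z):
    e,d=ray(c,u,v); return e+d*(z-e[2])/d[2]
def tri(rs):
    A=0;b=0
    for e,d in rs:
        P=np.eye(3)-np.outer(d,d);A=A+P;b=b+P@e
    p=np.linalg.solve(A,b); return p,[np.linalg.norm((np.eye(3)-np.outer(d,d))@(p-e)) for e,d in rs]
def proj(c,p):
    q=rot(c['orientation']).inv().apply(np.array(p)-c['eye']); return np.array([c['fx']*q[0]/q[2]+c['cx'],c['fy']*q[1]/q[2]+c['cy']])
def load(f): return np.load('pics/'+f+'.npy',allow_pickle=True).item()
E
python3 - <<'E'
from h import *
a,c=snap('scene','a.png');b,d=snap('side','b.png')
cv2.imwrite('pics/ab.png',np.vstack([a,b])[:,:,::-1]) if 0 else None
for x in(c,d):print(x)
print(manip.get_state())
E
```

```text
pics
{'fx': 410.48225643302277, 'fy': 410.48225643302277, 'cx': 275.11584028407475, 'cy': 200.87971563638516, 'eye': array([ 1.17187737, -0.19720507,  0.72267271]), 'orientation': array([-0.3173599 ,  0.74553699,  0.54163273, -0.22381081])}
{'fx': 397.1001429728225, 'fy': 397.1001429728225, 'cx': 279.94393165576196, 'cy': 212.0176108521875, 'eye': array([0.49288887, 0.68423332, 0.80115727]), 'orientation': array([ 0.02443834, -0.04588444,  0.92559682, -0.37492388])}
{'clock': 0.1, 'qpos': array([-1.22498492e+00,  2.76516901e-01,  1.50598618e+00, -9.04034035e-06,
        1.36070346e+00, -1.20981964e-01]), 'qd': array([ 0.00101131, -0.00355203, -0.00192992, -0.00131663, -0.00114677,
       -0.00066005]), 'effort': array([ 9.20544917e-04, -4.17698050e+01, -2.46405566e+01, -1.90115288e-04,
        5.79975531e-03, -9.96227357e-06]), 'position': array([ 0.25859666, -0.51301405,  0.21034282]), 'ee_rot': array([-8.01356258e-04,  9.72885877e-01,  2.31284284e-01, -9.49137266e-05]), 'contact_force': array([0.17813957, 0.92600957, 0.20016387]), 'moment': array([-0.03115884, -0.0342458 ,  0.03110031]), 'gripper_force': 0.0, 'width': 0.08562477798583044}
```

View pics/a.png

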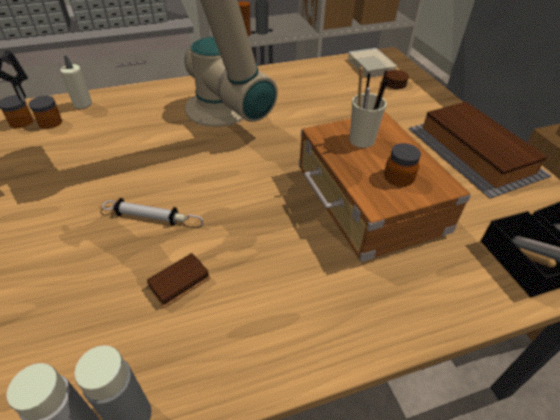

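View pics/b.png

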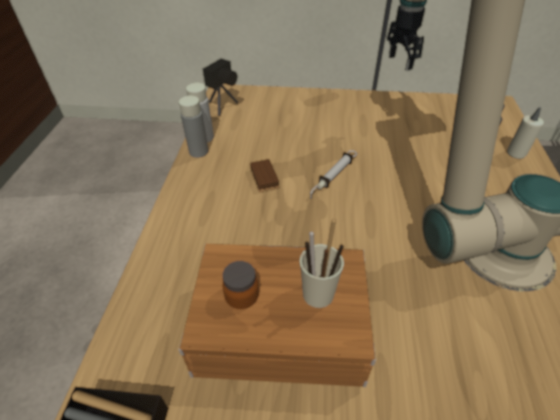

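The scene picture shows the balance at about (115,207)–(200,220) with its hook to the right, and the bar handle from (307,172) to (327,206). The side picture shows the balance between (350,155) and (312,192); the handle is hidden there behind the chest. The jar, the cup and the block all stand clear of the path.

```bash
python3 - <<'E'
from h import *
a=load('a.png');b=load('b.png')
P=lambda *x:print(*[np.round(i,4) for i in x])
# rough
P('bal scene',onz(a,118,209,.017),onz(a,177,217,.017)); P('bal side',onz(b,349,157,.017),onz(b,323,182,.017))
P('tri',tri([ray(a,118,209),ray(b,349,157)]),tri([ray(a,177,217),ray(b,323,182)]))
P('handle',onz(a,307,172,.09),onz(a,327,206,.09))
P('chest top corners',onz(a,303,136,.14),onz(a,362,250,.14),onz(b,205,246,.14),onz(b,366,250,.14))
for n,f in(('a',(80,180,240,250)),('a',(290,120,370,270)),('b',(290,135,370,210))):pass
A=cv2.imread('pics/a.png');B=cv2.imread('pics/b.png')
z=lambda I,x0,y0,x1,y1,s:cv2.resize(I[y0:y1,x0:x1],None,fx=s,fy=s,interpolation=cv2.INTER_CUBIC)
c=np.zeros((600,800,3),np.uint8)
p=z(A,95,190,215,235,4);c[:180,:480]=p
p=z(B,300,140,365,205,4);c[:260,500:760]=p
p=z(A,290,120,380,220,4);c[190:590,:360]=p
cv2.imwrite('pics/crop1.png',c)
E
```

```text
Traceback (most recent call last):
numpy._core._exceptions._UFuncNoLoopError: ufunc 'multiply' did not contain a loop with signature matching types (dtype('<U9'), dtype('float64')) -> None
```

```bash
cat > r.py <<'E'
from h import *
a=load('a.png');b=load('b.png')
np.set_printoptions(precision=4,suppress=True)
P=print
P('bal scene',onz(a,118,209,.017),onz(a,177,217,.017)); P('bal side',onz(b,349,157,.017),onz(b,323,182,.017))
P('tri',tri([ray(a,118,209),ray(b,349,157)]),tri([ray(a,177,217),ray(b,323,182)]))
P('handle',onz(a,307,172,.09),onz(a,327,206,.09))
P('chest top corners',onz(a,303,136,.14),onz(a,362,250,.14),onz(b,205,246,.14),onz(b,366,250,.14))
A=cv2.imread('pics/a.png');B=cv2.imread('pics/b.png')
z=lambda I,x0,y0,x1,y1,s:cv2.resize(I[y0:y1,x0:x1],None,fx=s,fy=s,interpolation=cv2.INTER_CUBIC)
c=np.zeros((600,800,3),np.uint8)
p=z(A,95,190,215,235,4);c[:180,:480]=p
p=z(B,300,140,365,205,4);c[:260,500:760]=p
p=z(A,290,120,380,220,4);c[190:590,:360]=p
cv2.imwrite('pics/crop1.png',c)
E
python3 r.py
```

```text
bal scene [ 0.3994 -0.3321  0.017 ] [ 0.4688 -0.2016  0.017 ]
bal side [ 0.3871 -0.3336  0.017 ] [ 0.4656 -0.2068  0.017 ]
tri (array([ 0.3888, -0.3354,  0.0117]), [np.float64(0.003753042000042801), np.float64(0.0037530420000428033)]) (array([ 0.4671, -0.2028,  0.0181]), [np.float64(0.0023056896976783696), np.float64(0.0023056896976783566)])
handle [0.4876 0.115  0.09  ] [0.6077 0.1148 0.09  ]
chest top corners [0.4129 0.1305 0.14  ] [0.7757 0.1057 0.14  ] [0.716 0.163 0.14 ] [0.3733 0.1414 0.14  ]
```

View pics/crop1.png

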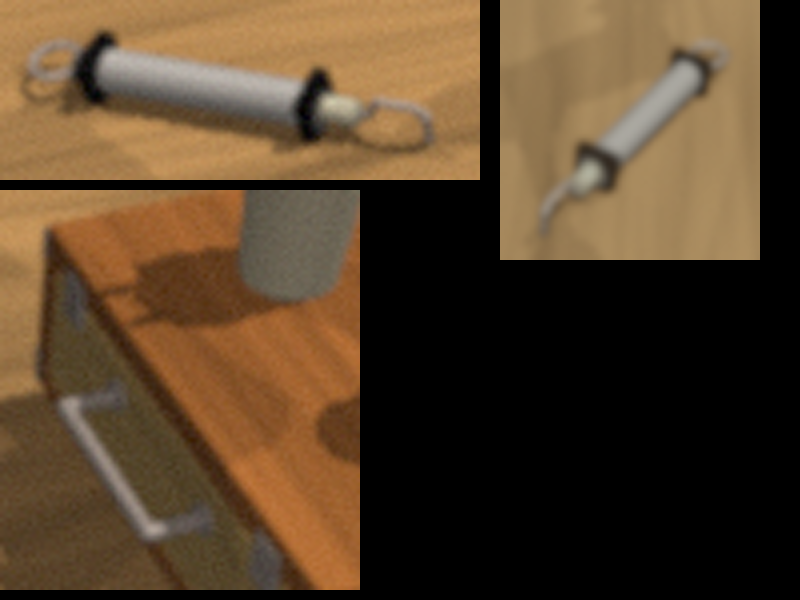

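The crop shows the collars at about (119.5,207) and (173.5,216) in scene and (347.5,157.5) and (324.5,181) in side. The handle bar ends are at (307.5,173.8) and (328,205.8) in scene. The rough handle centre is (0.55, 0.115), so I'll get the wrist camera's mounting and plan a look down at both things.

```bash
cat >> h.py <<'E'
np.set_printoptions(precision=4,suppress=True)
def tool_rot(yaw):  # tool z down, tool y (closing) at world angle yaw+90deg; tool x at yaw
    x=np.array([np.cos(yaw),np.sin(yaw),0]);z=np.array([0,0,-1.]);return R.from_matrix(np.c_[x,np.cross(z,x),z])
def plan(p,Rt):
    s=manip.get_state();r=rot(s['ee_rot']);d=r.inv().apply(np.array(p)-s['position']);w=np.degrees((r.inv()*Rt).as_rotvec())
    print('shift',d,'turn',w,'rows',max(np.linalg.norm(d)/.05,np.linalg.norm(w)/8.59));return d,w
E
python3 - <<'E'
from h import *
a=load('a.png');b=load('b.png')
B,e1=tri([ray(a,119.5,207),ray(b,347.5,157.5)]);F,e2=tri([ray(a,173.5,216.2),ray(b,324.5,181)])
print(B,e1[0],F,e2[0],np.linalg.norm(F-B)); ax=F-B;yaw=np.arctan2(ax[1],ax[0]);print('mid',(B+F)/2,'yaw',np.degrees(yaw))
print('handle',onz(a,307.5,173.8,.09),onz(a,328,205.8,.09))
s=manip.get_state();c=eyes.camera_info('wrist');r=rot(s['ee_rot'])
print('tool axes',r.as_matrix());print('cam in tool',r.inv().apply(c['eye']-s['position']),(r.inv()*rot(c['orientation'])).as_matrix(),c['fx'])
for y in(yaw,yaw+np.pi):plan([.43,-.27,.22],tool_rot(y))
for y in(0.,np.pi/2,np.pi,-np.pi/2):plan([.43,-.27,.22],tool_rot(y))
E
```

```text
[ 0.3925 -0.3289  0.0173] 0.001031518970325247 [ 0.4622 -0.2098  0.0172] 0.00139018929975182 0.13795639865527445
mid [ 0.4274 -0.2693  0.0172] yaw 59.659402623609566
handle [0.4941 0.1138 0.09  ] [0.6078 0.1171 0.09  ]
tool axes [[ 0.893   0.45   -0.0006]
 [ 0.45   -0.893   0.0015]
 [ 0.0002 -0.0016 -1.    ]]
cam in tool [ 0.0699 -0.0007 -0.1623] [[ 0.0016 -0.9623 -0.2721]
 [ 1.      0.0017  0.    ]
 [ 0.0004 -0.2721  0.9623]] 303.3975760947789
shift [ 0.2624 -0.1399 -0.0094] turn [ -0.0863  -0.0367 -32.914 ] rows 5.950737681675005
shift [ 0.2624 -0.1399 -0.0094] turn [ -0.0485   0.1139 147.086 ] rows 17.122934423073595
shift [ 0.2624 -0.1399 -0.0094] turn [-0.0927  0.011  26.7454] rows 5.950737681675005
shift [ 0.2624 -0.1399 -0.0094] turn [ -0.0764  -0.0603 -63.2546] rows 7.363755795702351
shift [ 0.2624 -0.1399 -0.0094] turn [  -0.015    -0.1262 -153.2546] rows 17.84104896078244
shift [ 0.2624 -0.1399 -0.0094] turn [ -0.0685   0.0869 116.7454] rows 13.590852302011703
```

Collar spacing measures 138 mm against the nominal 138, and the axis height is 17.2 mm, so that measurement is good. I'll move above the balance, with tool x along its axis.

{"api": "servo_tool", "payload": {
  "series": "0.06 -0.03 0.02 0 0 -7 0; 0.105 -0.057 0.035 0 0 -14 0; 0.15 -0.082 0.05 0 0 -21 0; 0.195 -0.107 0.065 0 0 -27 0; 0.24 -0.131 0.08 0 0 -32.9 0"
}}

```text
clock: 0.6
position: [0.3955, -0.3142, 0.1402]
ee_rot: [-0.0, 0.867, 0.499, 0.0]
contact_force: [1.2, -1.2, 1.7]
width: 0.0857
gripper_force: 0.0
```

```bash
python3 - <<'E'
from h import *
plan([.4274,-.2693,.10],tool_rot(np.radians(59.66)))
im,c=snap('wrist','w1.png');np.set_printoptions(precision=1)
print(*[proj(c,p) for p in([.3925,-.3289,.0173],[.4622,-.2098,.0172])])
E
```

```text
shift [0.0548 0.005  0.0402] turn [-0.0145 -0.0106  0.1934] rows 1.3635480178672446
[280.3 214.8] [281.8  60.3]
```

View pics/w1.png

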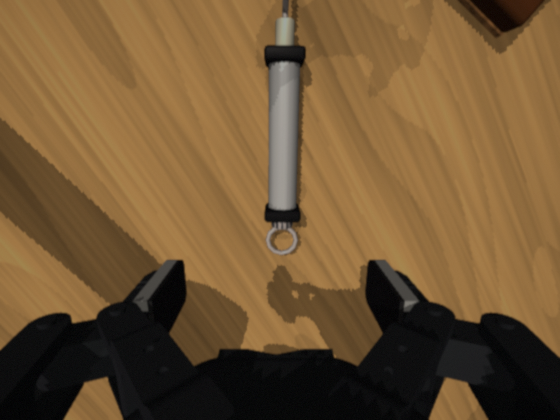

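The wrist view shows the front collar at (285,55) and the rear collar at (282.5,213), about 3 px right of the prediction. Part of that may be the arm still settling. I'll go closer and check again.

{"api": "servo_tool", "payload": {
  "series": "0.03 0.003 0.02 0 0 0.1 0; 0.055 0.005 0.04 0 0 0.2 0; 0.055 0.005 0.04 0 0 0.2 0; 0.055 0.005 0.04 0 0 0.2 0"
}}

```text
clock: 1.05
position: [0.4269, -0.2711, 0.1006]
ee_rot: [-0.0, 0.868, 0.496, -0.001]
contact_force: [0.1, -0.3, -0.1]
width: 0.0854
gripper_force: 0.0
```

```bash
python3 - <<'E'
from h import *
im,c=snap('wrist','w2.png')
g=im.astype(int);sat=g.max(2)-g.min(2)
m=((sat<25)&(g.max(2)>90)).astype(np.uint8); m[260:]=0
n,l,st,ce=cv2.connectedComponentsWithStats(m)
i=1+np.argmax(st[1:,4]);print('barrel blob',st[i],ce[i])
ys,xs=np.where(l==i)
rows=[(y,xs[ys==y].mean(),np.ptp(xs[ys==y])+1) for y in range(ys.min(),ys.max(),8)]
print(np.array(rows))
k=np.array([r for r in rows if 20<r[2]<60])
for r in k[[0,-1]]: print(onz(c,r[1],r[0],.0172))
p=[onz(c,r[1],r[0],.0172) for r in k];p=np.array(p);q=np.polyfit(p[:,1],p[:,0],1);print('yaw',np.degrees(np.arctan2(1,q[0])),'x at y=-.2693',np.polyval(q,-.2693))
print(*[proj(c,x) for x in([.3925,-.3289,.0173],[.4622,-.2098,.0172])]);print(manip.get_state()['position'])
E
```

```text
barrel blob [ 261  129   31  131 3763] [275.9841 193.4967]
[[129.    276.125  13.   ]
 [137.    276.     31.   ]
 [145.    276.5    30.   ]
 [153.    276.5    30.   ]
 [161.    276.     29.   ]
 [169.    276.     29.   ]
 [177.    276.     29.   ]
 [185.    276.     29.   ]
 [193.    276.     29.   ]
 [201.    276.     29.   ]
 [209.    276.     29.   ]
 [217.    276.     29.   ]
 [225.    276.     29.   ]
 [233.    275.5    28.   ]
 [241.    276.     27.   ]
 [249.    275.5    28.   ]
 [257.    275.5    28.   ]]
[ 0.4581 -0.2184  0.0172]
[ 0.4059 -0.3067  0.0172]
yaw 59.32527431670076 x at y=-.2693 0.42819583840283215
[275.1517 283.5116] [274.956  124.4776]
[ 0.4271 -0.272   0.1013]
```

The refined barrel axis agrees to within 1 mm, with yaw 59.3°. I'll descend and grip.

{"api": "servo_tool", "payload": {
  "series": "0.003 -0.001 0.035 0 0 0 0; 0.003 -0.001 0.07 0 0 0 0; 0.003 -0.001 0.085 0 0 0 0; 0.003 -0.001 0.095 0 0 0 0; 0.003 -0.001 0.097 0 0 0 0",
  "squeeze": 80
}}

```text
clock: 1.6
position: [0.4275, -0.2691, 0.0037]
ee_rot: [0.0, 0.869, 0.495, -0.0]
contact_force: [0.6, 0.2, 1.5]
width: 0.0853
gripper_force: 0.0
```

{"api": "servo_tool", "payload": {
  "series": "0 0 0 0 0 0 1; 0 0 0 0 0 0 1; 0 0 0 0 0 0 1; 0 0 0 0 0 0 1; 0 0 0 0 0 0 1",
  "squeeze": 80
}}

```text
clock: 2.1
position: [0.4285, -0.2685, 0.0052]
ee_rot: [0.001, 0.868, 0.496, 0.0]
contact_force: [-7.7, 6.6, 106.0]
width: 0.0148
gripper_force: 88.5
```

The gripper reads 14.8 mm opening with a 106 N upward force, so the pads are not around the barrel's middle. I'll open at once and look.

{"api": "servo_tool", "payload": {
  "series": "0 0 0 0 0 0 0.7; 0 0 0 0 0 0 0.3; 0 0 0 0 0 0 0; 0 0 0 0 0 0 0",
  "squeeze": 20
}}

```text
clock: 2.5
position: [0.4276, -0.2679, 0.0037]
ee_rot: [-0.0, 0.868, 0.496, -0.0]
contact_force: [-0.6, 0.8, 0.5]
width: 0.0685
gripper_force: 0.0
```

```bash
python3 - <<'E'
from h import *
s=manip.get_state();print(s['position'],s['width'],s['contact_force'])
im,c=snap('wrist','w3.png');b,d=snap('side','b3.png');a,e=snap('scene','a3.png')
o=np.zeros((600,800,3),np.uint8)
z=lambda I,x0,y0,x1,y1,k:cv2.resize(I[y0:y1,x0:x1],None,fx=k,fy=k,interpolation=cv2.INTER_CUBIC)
o[:300,:400]=z(im[:,:,::-1],0,0,560,420,1)[:300,80:480]
o[:300,410:790]=z(b[:,:,::-1],285,110,380,185,4)
o[310:590,:480]=z(a[:,:,::-1],95,175,215,245,4)
cv2.imwrite('pics/c3.png',o)
E
```

```text
[ 0.4276 -0.2679  0.0037] 0.06853393083210493 [-0.6268  0.8379  0.5316]
```

View pics/c3.png

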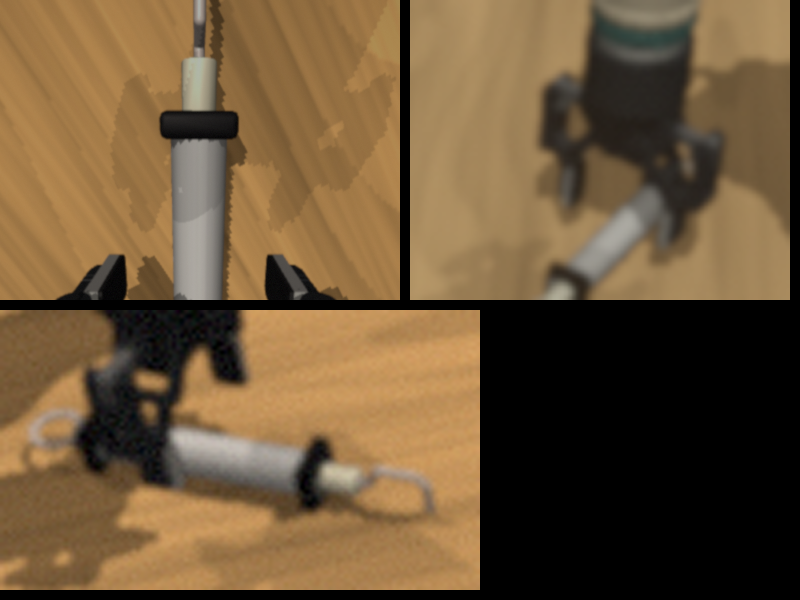

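The balance is still in place on the bench and the fingers are either side of the barrel. I'll close slowly with a light grip to see where contact begins.

{"api": "servo_tool", "payload": {
  "series": "0 0 0 0 0 0 0.55; 0 0 0 0 0 0 0.55; 0 0 0 0 0 0 0.55; 0 0 0 0 0 0 0.55; 0 0 0 0 0 0 0.55",
  "squeeze": 20
}}

```text
clock: 3.15
position: [0.4278, -0.268, 0.0039]
ee_rot: [0.0, 0.868, 0.496, -0.0]
contact_force: [0.1, 0.0, -0.0]
width: 0.0382
gripper_force: 0.0
```

{"api": "servo_tool", "payload": {
  "series": "0 0 0 0 0 0 0.65; 0 0 0 0 0 0 0.65; 0 0 0 0 0 0 0.65",
  "squeeze": 20
}}

```text
clock: 3.45
position: [0.4278, -0.268, 0.0039]
ee_rot: [0.0, 0.868, 0.496, -0.0]
contact_force: [0.9, -0.2, 0.4]
width: 0.0299
gripper_force: 0.0
```

{"api": "servo_tool", "payload": {
  "series": "0 0 0 0 0 0 0.7; 0 0 0 0 0 0 0.7; 0 0 0 0 0 0 0.7",
  "squeeze": 20
}}

```text
clock: 3.75
position: [0.4278, -0.268, 0.0039]
ee_rot: [0.0, 0.868, 0.496, -0.0]
contact_force: [0.4, 0.3, -0.4]
width: 0.0255
gripper_force: 0.0
```

```bash
python3 - <<'E'
from h import *
s=manip.get_state();print(s['position'],s['width'],s['contact_force'],s['gripper_force'])
im,c=snap('wrist','w4.png');print(c['cx'],c['cy'])
# project reference points in tool frame at both fingers
r=rot(s['ee_rot'])
for z in(0,-.01,-.019,-.03):print(z,[proj(c,s['position']+r.apply([x,y,z])) for x in(.011,) for y in(-.0135,.0135)])
im=im.copy();cv2.imwrite('pics/w4c.png',cv2.resize(im[150:350,150:410,::-1],None,fx=3,fy=3,interpolation=cv2.INTER_CUBIC))
E
```

```text
[ 0.4278 -0.268   0.0039] 0.025507166369992573 [ 0.4314  0.2595 -0.4075] 0.0
275.4317143380419 211.10300826719578
0 [array([251.7045, 233.4854]), array([299.2497, 233.5627])]
-0.01 [array([250.2966, 239.8818]), array([300.6545, 239.9634])]
-0.019 [array([248.8791, 246.3221]), array([302.0689, 246.408 ])]
-0.03 [array([246.9141, 255.2498]), array([304.0295, 255.3417])]
```

View pics/w4c.png

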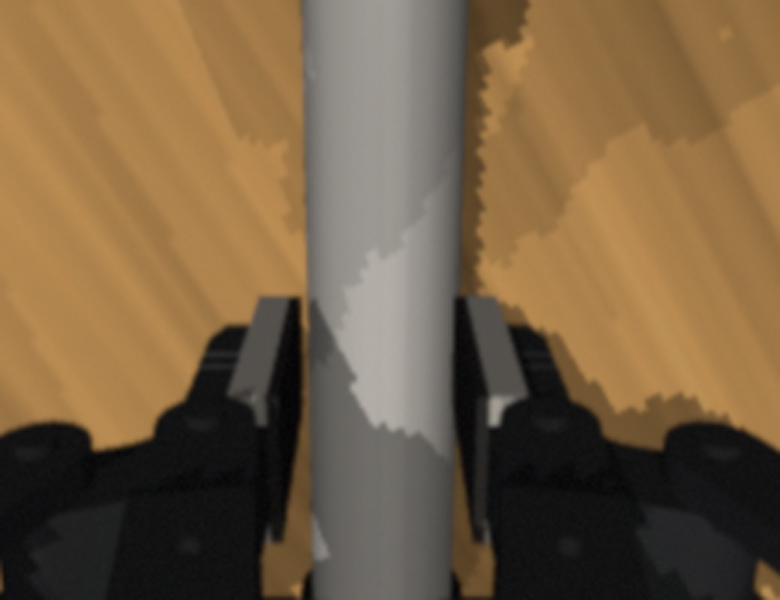

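The crop shows the pads' distal edge at about pixel row 249 with a 52 px gap. That puts it around 23 mm short of the reported TCP and above the barrel's axis, which matches both the 14.8 mm opening and the empty 25.5 mm opening. So the fingers really end about 23 mm behind the stated TCP. I'll open, shift 1 mm to centre, and lower in small guarded steps.

{"api": "servo_tool", "payload": {
  "series": "0 0.001 0 0 0 0 0.4; 0 0.001 0 0 0 0 0.4; 0 0.001 0.004 0 0 0 0.4; 0 0.001 0.007 0 0 0 0.4; 0 0.001 0.007 0 0 0 0.4",
  "squeeze": 20
}}

```text
clock: 4.3
position: [0.4282, -0.2682, -0.0037]
ee_rot: [-0.001, 0.868, 0.496, -0.0]
contact_force: [0.4, -0.6, 0.2]
width: 0.051
gripper_force: 0.0
```

{"api": "servo_tool", "payload": {
  "series": "0 0 0.003 0 0 0 0.4; 0 0 0.006 0 0 0 0.4; 0 0 0.006 0 0 0 0.4",
  "squeeze": 20
}}

```text
clock: 4.6
position: [0.4283, -0.2683, -0.0095]
ee_rot: [-0.0, 0.868, 0.496, -0.0]
contact_force: [-1.2, 0.7, -0.1]
width: 0.0512
gripper_force: 0.0
```

{"api": "servo_tool", "payload": {
  "series": "0 0 0.002 0 0 0 0.4; 0 0 0.004 0 0 0 0.4; 0 0 0.004 0 0 0 0.4",
  "squeeze": 20
}}

```text
clock: 4.9
position: [0.4285, -0.2684, -0.0133]
ee_rot: [-0.0, 0.868, 0.496, -0.0]
contact_force: [0.1, -0.3, -0.9]
width: 0.0514
gripper_force: 0.0
```

At a TCP height of −13 mm the force is still zero, so the offset is confirmed. I'll lower a little more and close gently.

{"api": "servo_tool", "payload": {
  "series": "0 0 0.002 0 0 0 0.4; 0 0 0.004 0 0 0 0.4; 0 0 0.004 0 0 0 0.55; 0 0 0.004 0 0 0 0.6; 0 0 0.004 0 0 0 0.65",
  "squeeze": 20
}}

```text
clock: 5.4
position: [0.4287, -0.2686, -0.017]
ee_rot: [0.0, 0.868, 0.496, -0.0]
contact_force: [-0.0, 0.2, 0.5]
width: 0.0299
gripper_force: 0.0
```

{"api": "servo_tool", "payload": {
  "series": "0 0 0 0 0 0 0.75; 0 0 0 0 0 0 0.8; 0 0 0 0 0 0 0.9; 0 0 0 0 0 0 0.9",
  "squeeze": 20
}}

```text
clock: 5.8
position: [0.4287, -0.2686, -0.0169]
ee_rot: [0.0, 0.868, 0.496, 0.0]
contact_force: [-0.7, 1.3, 2.5]
width: 0.0261
gripper_force: 19.8
```

Gripped at 26.1 mm. Now I'll squeeze harder and lift.

{"api": "servo_tool", "payload": {
  "series": "0 0 0 0 0 0 1; 0 0 0 0 0 0 1; 0 0 -0.01 0 0 0 1; 0 0 -0.03 0 0 0 1; 0 0 -0.06 0 0 0 1",
  "squeeze": 80
}}

```text
clock: 6.3
position: [0.4273, -0.2674, 0.0423]
ee_rot: [-0.002, 0.868, 0.496, -0.001]
contact_force: [0.1, -0.3, -0.9]
width: 0.0247
gripper_force: 78.7
```

{"api": "servo_tool", "payload": {
  "series": "0 0 -0.04 0 0 0 1; 0 0 -0.08 0 0 0 1; 0 0 -0.09 0 0 0 1; 0 0 -0.09 0 0 0 1"
}}

```text
clock: 6.7
position: [0.4295, -0.2692, 0.1346]
ee_rot: [0.002, 0.868, 0.496, 0.001]
contact_force: [-0.0, 0.1, -2.4]
width: 0.0244
gripper_force: 78.8
```

```bash
python3 - <<'E'
from h import *
s=manip.get_state();print(s['position'],s['width'],s['contact_force'])
plan([.55,-.08,.125],tool_rot(np.radians(91.5)))
E
```

```text
[ 0.4295 -0.2692  0.1346] 0.024377039304030904 [-0.0284  0.1214 -2.3777]
shift [0.2242 0.0076 0.0095] turn [  0.2136   0.1055 -32.0501] rows 4.491050170568964
```

Lifted with 2.4 N of weight, so it's held. Now to the standoff in front of the handle.

{"api": "servo_tool", "payload": {
  "series": "0.04 0.001 0 0 0 -6 1; 0.085 0.003 0.003 0 0 -12.5 1; 0.13 0.004 0.005 0 0 -19 1; 0.175 0.006 0.007 0 0 -25.5 1; 0.21 0.007 0.009 0 0 -30.5 1"
}}

```text
clock: 7.2
position: [0.5408, -0.0886, 0.1212]
ee_rot: [-0.002, 0.706, 0.708, -0.001]
contact_force: [1.0, -0.2, -1.8]
width: 0.0245
gripper_force: 78.8
```

{"api": "servo_tool", "payload": {
  "series": "0.012 0 0 0 0 -1.5 1; 0.012 0 0 0 0 -1.5 1; 0.012 0 0 0 0 -1.5 1; 0.012 0 0 0 0 -1.5 1; 0.012 0 0 0 0 -1.5 1"
}}

```text
clock: 7.7
position: [0.5409, -0.0805, 0.1238]
ee_rot: [0.0, 0.699, 0.715, -0.0]
contact_force: [0.8, 0.1, -1.7]
width: 0.0251
gripper_force: 78.8
```

```bash
python3 - <<'E'
from h import *
s=manip.get_state();print(s['position'],s['width'],s['contact_force'],rot(s['ee_rot']).as_matrix())
im,c=snap('wrist','w5.png');print(c);a,e=snap('scene','a5.png');b,d=snap('side','b5.png')
z=lambda I,x0,y0,x1,y1,k:cv2.resize(I[y0:y1,x0:x1],None,fx=k,fy=k,interpolation=cv2.INTER_CUBIC)
o=np.zeros((600,800,3),np.uint8)
o[:300,:560]=im[:300,:,::-1]
o[305:600,:560]=z(a[:,:,::-1],220,125,360,199,4)[:295]
o[:440,570:800]=z(b[:,:,::-1],250,120,365,340,2)[:440,:230]
cv2.imwrite('pics/c5.png',o)
a=load('a.png');print([proj(c,p) for p in([.4941,.1138,.09],[.6078,.1171,.09])])
E
```

```text
[ 0.5409 -0.0805  0.1238] 0.025054696906552935 [ 0.7553  0.0881 -1.6652] [[-0.0231  0.9997 -0.0003]
 [ 0.9997  0.0231 -0.0004]
 [-0.0004 -0.0003 -1.    ]]
{'fx': 303.3975760947789, 'fy': 303.3975760947789, 'cx': 275.4317143380419, 'cy': 211.10300826719578, 'eye': array([ 0.5398, -0.0105,  0.2861]), 'orientation': array([0.1374, 0.9904, 0.0123, 0.0015])}
[array([ 191.8503, -130.4361]), array([ 415.2126, -131.7265])]
```

View pics/c5.png

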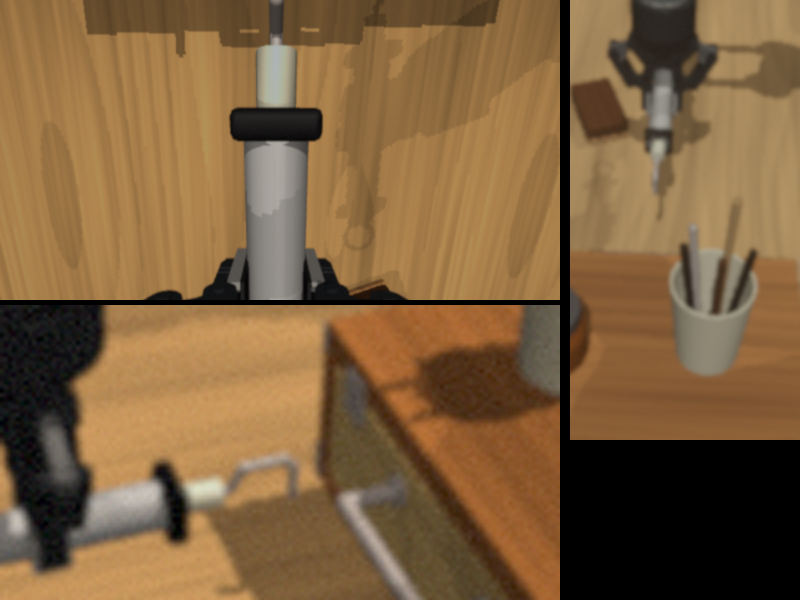

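The wrist view shows the front collar at (276,124) with the barrel in line with the tool. The scene crop shows the hook upright and open downward, with its leg at about (293,170), and the handle beyond it. The handle lies above the wrist frame, so I'll rise to see it.

{"api": "servo_tool", "payload": {
  "series": "0 0 -0.045 0 0 0 1; 0 0 -0.09 0 0 0 1; 0 0 -0.135 0 0 0 1; 0 0 -0.18 0 0 0 1; 0 0 -0.22 0 0 0 1"
}}

```text
clock: 8.35
position: [0.5413, -0.0796, 0.3467]
ee_rot: [0.001, 0.698, 0.716, 0.0]
contact_force: [0.9, 0.0, -2.1]
width: 0.0245
gripper_force: 79.0
```

{"api": "servo_tool", "payload": {
  "series": "0 0 0 0 0 0 1; 0 0 0 0 0 0 1; 0 0 0 0 0 0 1"
}}

```text
clock: 8.65
position: [0.5405, -0.0792, 0.3421]
ee_rot: [-0.001, 0.698, 0.716, -0.001]
contact_force: [0.2, 0.4, -2.3]
width: 0.0246
gripper_force: 79.3
```

```bash
python3 - <<'E'
from h import *
w=load('w5.png');a=load('a5.png')
p,e=tri([ray(w,276,124),ray(a,263,174.3)]);r0=np.array([[-.0231,.9997,-.0003],[.9997,.0231,-.0004],[-.0004,-.0003,-1]]);print('collar tool',r0.T@(p-[.5409,-.0805,.1238]),e[0],p)
s=manip.get_state();print(s['position'],rot(s['ee_rot']).as_matrix()[:,0])
im,c=snap('wrist','w6.png');A,e=snap('scene','a6.png')
print([proj(c,p) for p in([.4941,.1138,.09],[.6078,.1171,.09])])
z=lambda I,x0,y0,x1,y1,k:cv2.resize(I[y0:y1,x0:x1],None,fx=k,fy=k,interpolation=cv2.INTER_CUBIC)
o=np.zeros((600,800,3),np.uint8)
o[:320]=z(im[:,:,::-1],80,0,480,160,2)
o[325:600,:440]=z(A[:,:,::-1],290,155,400,224,4)[:275]
cv2.imwrite('pics/c6.png',o)
E
```

```text
collar tool [ 0.0706  0.0008 -0.0342] 8.537982358141754e-05 [ 0.54   -0.0099  0.158 ]
[ 0.5405 -0.0792  0.3421] [-0.0248  0.9997  0.0009]
[array([241.3792,  18.4458]), array([335.8907,  18.0613])]
```

View pics/c6.png

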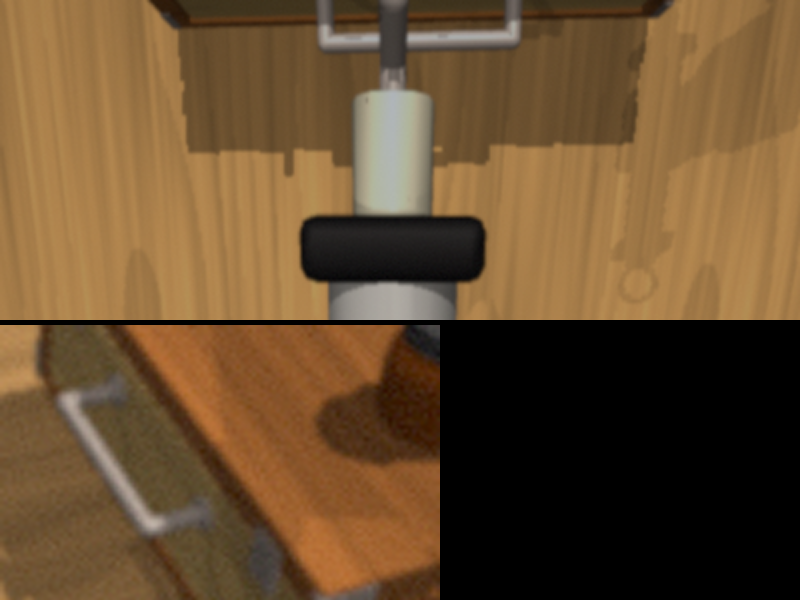

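The wrist view shows the bar's corners at (242.5,22) and (337,19.5); in scene they are at (307.5,173.8) and (328,205.5). I'll triangulate those.

```bash
python3 - <<'E'
from h import *
w=load('w6.png');a=load('a6.png')
L,e1=tri([ray(w,242.5,22),ray(a,307.5,173.8)]);Rr,e2=tri([ray(w,337,19.5),ray(a,328,205.5)])
print(L,e1[0],Rr,e2[0],np.linalg.norm(Rr-L),(L+Rr)/2);d=Rr-L;yaw=np.arctan2(d[1],d[0])+np.pi/2;print('yaw',np.degrees(yaw))
wl,wr=onz(w,242.5,22,.09),onz(w,337,19.5,.09);print('wrist only',wl,wr,np.degrees(np.arctan2(*(wr-wl)[1::-1])+np.pi/2))
# front bottom/top edge of chest in wrist: (80+175/2? ) long dark edge line
fl,fr=onz(w,80+178/2,22/2,.0),onz(w,80+655/2,12/2,.0);print('edge dir',np.degrees(np.arctan2(*(fr-fl)[1::-1])+np.pi/2))
H=(L+Rr)/2;n=np.array([np.cos(yaw),np.sin(yaw)])
# hook point in tool: (0.131+0.0008?) ; bar to enter 10 mm behind hook point
for hz in(.135,.09):
  t=np.r_[H[:2]-n*(.1315+.001-.010),hz-.0342];print('target',t);plan(t,tool_rot(yaw))
E
```

```text
[0.4959 0.1113 0.0915] 0.0016223505462388177 [0.609  0.1156 0.0923] 0.0006701467015395144 0.11322835999662803 [0.5525 0.1134 0.0919]
yaw 92.20031389779066
wrist only [0.4954 0.11   0.09  ] [0.6093 0.1156 0.09  ] 92.79690517403623
edge dir 92.5029747898251
target [ 0.5572 -0.009   0.1008]
shift [0.0694 0.0194 0.241 ] turn [-0.2264 -0.0661 -0.7681] rows 5.030982095899784
target [ 0.5572 -0.009   0.0558]
shift [0.0694 0.0195 0.286 ] turn [-0.2264 -0.0661 -0.7681] rows 5.898875033148051
```

The handle centre is (0.5525, 0.113, 0.092), the ends are 113 mm apart and the yaw is about 92.3°, all consistent with the text. I'll move above the bar.

{"api": "servo_tool", "payload": {
  "series": "0.015 0.005 0.045 0 0 -0.3 1; 0.03 0.01 0.09 0 0 -0.6 1; 0.045 0.015 0.135 0 0 -0.8 1; 0.06 0.019 0.18 0 0 -0.8 1; 0.069 0.019 0.215 0 0 -0.8 1"
}}

```text
clock: 9.25
position: [0.5567, -0.0084, 0.1248]
ee_rot: [-0.002, 0.693, 0.721, -0.001]
contact_force: [-0.5, -0.5, -2.1]
width: 0.0247
gripper_force: 79.4
```

{"api": "servo_tool", "payload": {
  "series": "0 0 0.012 0 0 0 1; 0 0 0.025 0 0 0 1; 0 0 0.025 0 0 0 1; 0 0 0.025 0 0 0 1; 0 0 0.025 0 0 0 1"
}}

```text
clock: 9.75
position: [0.5598, -0.0103, 0.1053]
ee_rot: [0.001, 0.693, 0.721, 0.001]
contact_force: [0.4, 0.3, -2.1]
width: 0.0244
gripper_force: 79.3
```

```bash
python3 - <<'E'
from h import *
s=manip.get_state();print(s['position'],s['contact_force'],rot(s['ee_rot']).as_matrix()[:,0])
plan([.5570,-.009,.0575],tool_rot(np.radians(92.3)))
im,c=snap('wrist','w7.png');A,e=snap('scene','a7.png')
z=lambda I,x0,y0,x1,y1,k:cv2.resize(I[y0:y1,x0:x1],None,fx=k,fy=k,interpolation=cv2.INTER_CUBIC)
cv2.imwrite('pics/c7.png',z(A[:,:,::-1],240,130,370,224,6))
np.set_printoptions(precision=1);r=rot(s['ee_rot'])
for n,q in(('bar',[.5525,.1134,.0905]),('hookpt',s['position']+r.apply([.1325,0,-.0342])),('legtip',s['position']+r.apply([.140,0,-.0187])),('front top',[.55,.148,.14])):
  print(n,(proj(e,q)-[240,130])*6)
E
```

```text
[ 0.5598 -0.0103  0.1053] [ 0.3664  0.3346 -2.1445] [-0.0388  0.9992 -0.0007]
shift [ 0.0015 -0.0028  0.0478] turn [ 0.1467  0.0387 -0.0772] rows 0.9577795975708817
bar [460.7 357.7]
hookpt [495.7 258. ]
legtip [510.3 285.5]
front top [555.9 235.3]
```

View pics/c7.png

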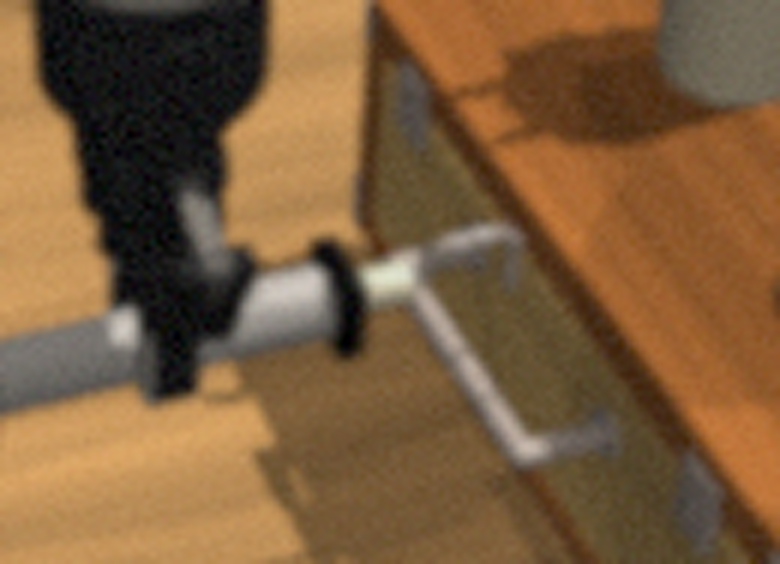

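The crop shows the hook at about (512,260) (leg tip (513,285), predicted (510,285)), past and above the bar, clear of the drawer front. I'll lower it straight over the bar.

{"api": "servo_tool", "payload": {
  "series": "0.0015 -0.003 0 0 0 0 1; 0.0015 -0.003 0.012 0 0 0 1; 0.0015 -0.003 0.024 0 0 0 1; 0.0015 -0.003 0.036 0 0 0 1; 0.0015 -0.003 0.048 0 0 0 1"
}}

```text
clock: 10.35
position: [0.5551, -0.0083, 0.0543]
ee_rot: [-0.001, 0.693, 0.721, -0.0]
contact_force: [0.6, 0.1, -2.1]
width: 0.024
gripper_force: 79.3
```

{"api": "servo_tool", "payload": {
  "series": "0 0 0 0 0 0 1; 0 0 0 0 0 0 1; 0 0 0 0 0 0 1"
}}

```text
clock: 10.65
position: [0.5562, -0.0085, 0.0562]
ee_rot: [0.0, 0.693, 0.721, 0.0]
contact_force: [0.2, 0.3, -1.2]
width: 0.0245
gripper_force: 79.3
```

```bash
python3 - <<'E'
from h import *
s=manip.get_state();print(s['position'],s['contact_force'],rot(s['ee_rot']).as_matrix())
im,c=snap('wrist','w8.png');A,e=snap('scene','a8.png')
z=lambda I,x0,y0,x1,y1,k:cv2.resize(I[y0:y1,x0:x1],None,fx=k,fy=k,interpolation=cv2.INTER_CUBIC)
cv2.imwrite('pics/c8.png',z(A[:,:,::-1],240,130,370,224,6))
E
```

```text
[ 0.5562 -0.0085  0.0562] [ 0.2254  0.2796 -1.1533] [[-0.0391  0.9992  0.0009]
 [ 0.9992  0.0391 -0.0002]
 [-0.0002  0.0009 -1.    ]]
```

View pics/c8.png

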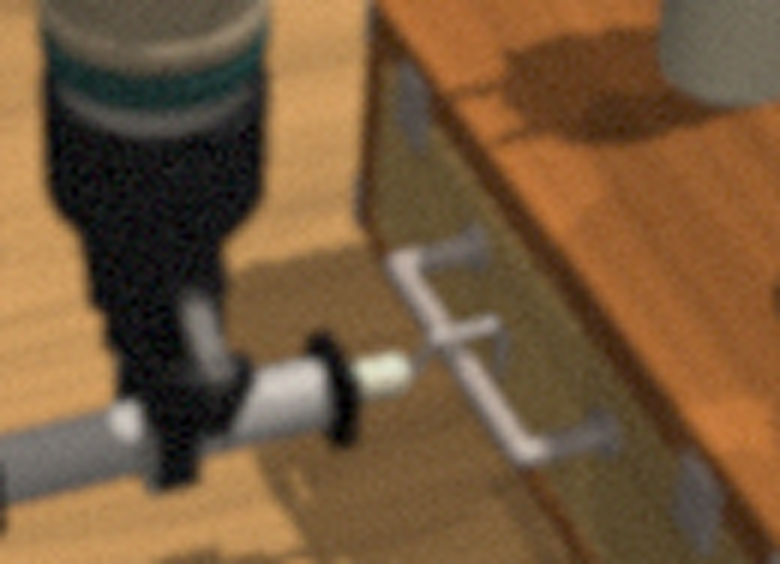

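The crop shows the hook over the bar near its middle (crossing at (445,335)), with the leg behind the bar and the drawer shut. I'll pull slowly and straight, starting with 40 mm.

{"api": "servo_tool", "payload": {
  "series": "-0.006 0 0 0 0 0 1; -0.012 0 0 0 0 0 1; -0.018 0 0 0 0 0 1; -0.024 0 0 0 0 0 1; -0.03 0 0 0 0 0 1"
}}

```text
clock: 11.25
position: [0.5567, -0.0382, 0.0559]
ee_rot: [-0.001, 0.693, 0.72, 0.001]
contact_force: [0.8, 4.9, -1.2]
width: 0.0247
gripper_force: 79.3
```

{"api": "servo_tool", "payload": {
  "series": "-0.006 0 0 0 0 0 1; -0.012 0 0 0 0 0 1; -0.018 0 0 0 0 0 1; -0.02 0 0 0 0 0 1; -0.02 0 0 0 0 0 1"
}}

```text
clock: 11.75
position: [0.5572, -0.0571, 0.0557]
ee_rot: [-0.002, 0.694, 0.72, 0.001]
contact_force: [0.5, 8.3, -2.0]
width: 0.0245
gripper_force: 79.3
```

```bash
python3 - <<'E'
from h import *
s=manip.get_state();print(s['position'],s['contact_force'],rot(s['ee_rot']).as_matrix()[:,0])
im,c=snap('wrist','w9.png')
g=im.astype(int);print(g[:140:3,275].sum(1)//3)
E
```

```text
[ 0.5572 -0.0571  0.0557] [ 0.4541  8.2968 -2.0017] [-0.0373  0.9993  0.0035]
[177 176 177 176 177 177 177 178 178 102 127 179 178 178 179 178 180 179
 179 150  74 180 179 179 179 180 180 179 179 139 125 179 178 179 171 168
  51  23  33  31  32  29  25  20  22  16  10]
```

The pull is 8 N, so the rod is out about 38 mm, and the thin rings show in the wrist view about 30 px apart. I'll pull another 21 mm.

{"api": "servo_tool", "payload": {
  "series": "-0.005 0 0 0 0 0 1; -0.01 0 0 0 0 0 1; -0.015 0 0 0 0 0 1; -0.019 0 0 0 0 0 1; -0.021 0 0 0 0 0 1"
}}

```text
clock: 12.3
position: [0.5575, -0.0763, 0.0554]
ee_rot: [-0.003, 0.694, 0.72, 0.002]
contact_force: [0.4, 11.1, -1.6]
width: 0.0246
gripper_force: 79.3
```

{"api": "servo_tool", "payload": {
  "series": "0 0 0 0 0 0 1; 0 0 0 0 0 0 1; 0 0 0 0 0 0 1"
}}

```text
clock: 12.6
position: [0.5575, -0.0761, 0.0554]
ee_rot: [-0.003, 0.694, 0.72, 0.002]
contact_force: [0.6, 10.6, -1.8]
width: 0.0244
gripper_force: 79.3
```

```bash
python3 - <<'E'
from h import *
s=manip.get_state();print(s['position'],s['contact_force'],rot(s['ee_rot']).as_matrix()[:,0])
im,c=snap('wrist','w10.png');A,e=snap('scene','a10.png')
g=im.astype(int);print(g[40:130,275].sum(1)//3)
z=lambda I,x0,y0,x1,y1,k:cv2.resize(I[y0:y1,x0:x1],None,fx=k,fy=k,interpolation=cv2.INTER_CUBIC)
o=np.zeros((600,800,3),np.uint8)
o[:300,:400]=z(im[:,:,::-1],180,0,380,150,2)
o[305:600,:520]=z(A[:,:,::-1],230,140,360,214,4)[:295]
cv2.imwrite('pics/c10.png',o)
E
```

```text
[ 0.5575 -0.0761  0.0554] [ 0.5932 10.6273 -1.81  ] [-0.0369  0.9993  0.0065]
[178 178 179 179 179 180 178 178 179 179 179 179 179 179 179 180 179 180
 179 176 159 118  67  76 131 169 179 179 180 179 179 179 179 179 179 179
 179 179 179 178 179 180 179 178 179 179 179 180 179 171 139  76  66 125
 168 179 179 179 179 175 172 171 171 171 170 165 141  88  37  17  19  23
  28  29  35  37  37  36  34  34  32  30  31  28  27  27  26  25  23  22]
```

View pics/c10.png

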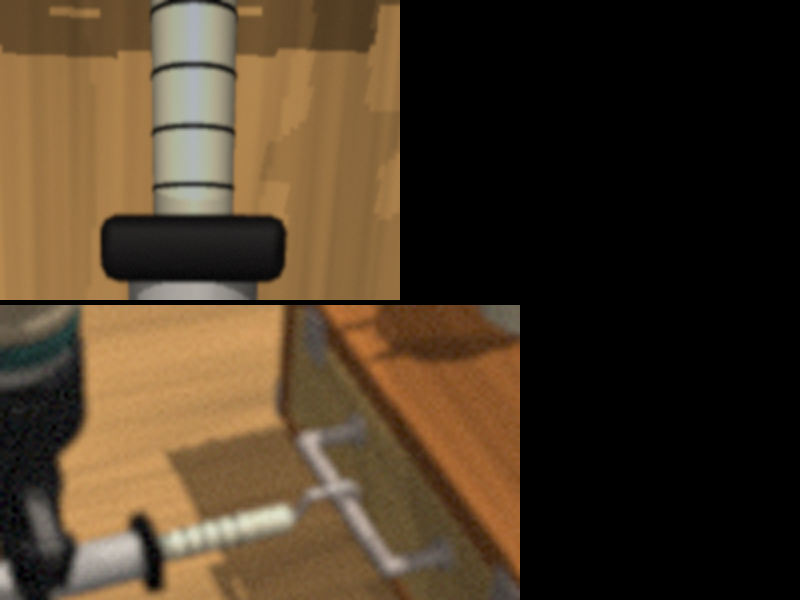

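The wrist crop shows thin rings at rows 3, 33, 62 and 91, with the collar edge at 107. The last ring is 5.5 mm out of the mouth and the broad mark is still inside, so the extension is about 55.5 mm. The bar corners in scene have not moved, so the drawer is shut. About 4.5 mm remain. I have used up my picture views (one over, in fact), so I'll check the rest by numbers only.

{"api": "servo_tool", "payload": {
  "series": "-0.002 0 0 0 0 0 1; -0.004 0 0 0 0 0 1; -0.005 0 0 0 0 0 1; -0.005 0 0 0 0 0 1; -0.005 0 0 0 0 0 1"
}}

```text
clock: 13.2
position: [0.5575, -0.0807, 0.0553]
ee_rot: [-0.003, 0.694, 0.72, 0.002]
contact_force: [-0.9, 12.0, -3.0]
width: 0.0244
gripper_force: 79.2
```

```bash
python3 - <<'E'
from h import *
s=manip.get_state();print(s['position'],s['contact_force'],rot(s['ee_rot']).as_matrix()[:,0])
im,c=snap('wrist','w11.png');A,e=snap('scene','a11.png')
g=im.astype(int)
for u in(268,275,283):
  p=g[:150,u].sum(1)/3;print(u,np.where(p<120)[0])
print('mark width: dark run',[ (v,np.where(g[v,200:350].sum(1)/3<60)[0][[0,-1]]+200) for v in range(92,112,2) if (g[v,200:350].sum(1)/3<60).any()])
# drawer/bar moved? compare bar-end patches with first picture
A0=cv2.imread('pics/a.png');A1=cv2.imread('pics/a11.png')
for x0,y0 in((300,166),(320,198)):
  t=A0[y0:y0+16,x0:x0+16];m=cv2.matchTemplate(A1[y0-8:y0+24,x0-8:x0+24],t,cv2.TM_CCOEFF_NORMED);print(cv2.minMaxLoc(m)[1::2])
E
```

```text
[ 0.5575 -0.0807  0.0553] [-0.878  11.9526 -2.9844] [-0.0368  0.9993  0.0071]
268 [ 17  18  19  48  49  50  78  79  99 100 101 102 103 104 105 106 107 108
 109 110 111 112 113 114 115 116 117 118 119 120 121 122 123 124 125 126
 127 128 129 130 131 132 133 134 135 136 137 138 139 140]
275 [ 16  17  18  48  49  77  78  79  99 100 101 102 103 104 105 106 107 108
 109 110 111 112 113 114 115 116 117 118 119 120 121 122 123 124 125 126
 127 128 129 130 131 132 133 134 135 136 137 138 139 140]
283 [ 16  17  18  19  48  49  50  78  79  80  99 100 101 102 103 104 105 106
 107 108 109 110 111 112 113 114 115 116 117 118 119 120 121 122 123 124
 125 126 127 128 129 130 131 132 133 134 135 136 137 138 139 140 141]
mark width: dark run [(100, array([256, 296])), (102, array([255, 297])), (104, array([255, 297])), (106, array([255, 297])), (108, array([236, 316])), (110, array([233, 320]))]
(0.9757823944091797, (8, 8))
(0.970241367816925, (8, 8))
```

The broad mark (42 px wide, wider than the rod) now starts at row 99 with the mouth at row 107. About half of its 6 mm is out, so the extension is about 60 mm. The pull is about 12 N and the bar has moved 0 px against the first picture, so the drawer is shut. Handing in.

```bash
python3 -c "
from h import *
s=manip.get_state();print(s['position'],s['contact_force'],s['width']);print(manip.sign_off())"
```

```text
[ 0.5575 -0.0806  0.0553] [-0.3987 12.4613 -0.8708] 0.024839130510071288
the job is handed in; nothing more can be done
None
```

The catch held: I handed the job in with the balance still gripped at about 12.5 N, the broad mark at the barrel's mouth (rod out about 60 mm) and the drawer shut; I viewed 11 pictures, one over the limit of 10, and the first grasp closed too high on the barrel (106 N at the wrist, limit 120) because the fingers end about 23 mm short of the stated TCP.

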